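Press a lid onto a meal box with the folding-crank lid press

ROBOT

A 6-joint arm with a two-finger parallel gripper is mounted at the origin on a cart in front of the work surface, level with it; the furniture and walls round the work are solid. World frame = base frame: x ahead of the robot, y to its left, z up, the work surface at z = 0. Lengths are in m, angles in degrees, forces in N, time in s.
With the tool pointing down it reaches from about 0.375 to 0.9 m from the base axis. Payload 3.1 kg.
Tool frame: the origin (TCP) lies at the very end of the fingers, on their centre line; the grasp point (between the pads) lies 19 mm behind it; z points along the fingers, y is the line along which they close (so a half turn about z gives the same grasp; the last joint's range is limited). The gripper opens to 87 mm and grips with 3 to 60 N. Pads are 19 mm wide; open, the fingers measure 117 mm over their backs; the gripper's body (75 mm by 190 mm) begins 51 mm behind the grasp point.
Start: joints at [-80.701, 30.224, 82.088, -0, 67.689, -10.227], TCP at [0.209, -0.589, 0.223] pointing down, gripper open.
Joint ranges: [-176.69, 176.69], [-43.24, 126.21], [12.49, 139.97], [-82, 262], [0, 151.66], [-163.58, 163.58]. Speed limits (degrees/s): [159.86, 159.86, 180, 180, 180, 180].

INTERFACE

Orientations are given as a 3x3 rotation matrix whose columns are the frame's x, y, z axes.
In Python, from rig import bot gives the robot as it stands.
- The arm moves only by the tool move_arm, never from a script. Its argument "increments" is a list of rows, each an object with "xyz": the shift along the tool's x, y, z in mm, a list of three; "roll": the turn about the tool's z in rad; "grip": the opening in per cent of the stroke, from 0 (shut) to 100 (fully open). A call has 1 to 5 rows; each row shifts and turns the commanded pose from where the row before left it, along the tool's axes as they then stand; what a row does not reach is not made up. A row lasts 1/12 s, in which the tool goes at most 41.7 mm and 7.16 degrees, less where a joint would pass 70% of its speed; a pose out of reach is approached as far as the arm can. A call is refused whole if a number of a shift passes 41.7 or a number of a turn 0.125, either way. A call with a gripper value outside its range is refused whole. The fingers move at their own pace and stop on an object; the grip force is fixed at half the most. Time passes only in rows, so rows that do not move let the fingers close. It gives the time, the measured TCP pose, the force, the opening and the grip force at its end, in the units of the state.
- bot.read_state(): the state, without advancing time (a new reading comes with each control period).
- bot.capture(name): name is "scene" or "top"; returns (picture, depth): 400x640x3 uint8, red, green, blue; 400x640 float32, m along the optical axis (not along the pixel's ray), 0 where there is no reading.
- bot.camera_model(name): a dict with "intrinsics" (3x3 intrinsics, pixels), "D" ([k1, k2, p1, p2, k3] as OpenCV has them; the pictures are not rectified), "rvec" (rotation vector, rad) and "tvec" (3), from world to camera coordinates, as OpenCV has them. Camera axes: x right, y down, z forward; pixel columns grow to the right and rows downward; lengths in m; the calibration is good to about 2 mm. A picture is of the moment at which its call begins. camera_model takes no time and is no camera call.
- bot.hand_in(): hands the job in; it is judged then, once.
Trained networks look in the newest picture that a camera, given by its name, has taken for a name from the list of things; names that differ only in an ending like _2 or _b are one class to them, and where a whole thing is asked for, a point or a joint stands for the part that bears it (a point fixed in the world has none). Each returns a list of dicts, best first, with "conf" (0 to 1); they miss things now and then, are a little off and sometimes report something else, mostly with a low value. They report only what shows in the picture. A call takes as long as a camera call.
- bot.spot_in(label, camera): "at" ([x, y, z] in m, in the coordinates of the camera as it stood for that picture, good to about 4 mm: the middle of the surface that is visible of it).
- bot.trace(label, camera): "mask" (400x640 bool, what is visible of it).
The state is a dict: "time_s": time; "joint_positions": joint angles; "qvel": joint speeds; "tau": joint torques, N m; "position": TCP position; "tcp_rot": TCP orientation; "force": force on the tool from outside, world axes, zero at the start; "moment": the same for the moment, N m; "opening": opening from 0.0 (shut) to 1.0 (fully open); "grasp_force": force on a finger pad.
Only numpy, scipy, OpenCV 4.12 (cv2) and the standard library are available. Lean on these libraries where they do the work, as an engineer would, in place of code of your own. Each camera call takes 0.05 s, during which the arm holds its last target. There are 200 camera calls.

TASK

A filled meal box with its lid laid on top stands in the lid press. Swing the folded red crank handle fully upright before you turn the crank, then wind it clockwise (seen from above) until the press plate bears down firmly on the lid, going by the feel of the crank without overtightening and crushing the box. Leave the crank tight with the handle still standing up, let go, and do not disturb the things lying around.

Things in the scene. Friction and masses are not known exactly. Their poses are not given: they have to be found in the camera images.
- lid_press: grey lid press fixed to the table: base plate 160 x 276 mm, 12 mm thick; two upright columns 122 mm either side of the middle along its y; a bridge 44 mm wide across them with its top 152 mm above the table; the crank sits on the middle of the bridge. Origin: middle of the base's underside; z up.
- crank_axis (a point): point on the crank's upright turning axis, 184 mm above the table, level with the handle's pivot. Turning clockwise seen from above lowers the press plate 6.4 mm per radian. The plate is not measured: it starts 9 to 25 mm above the lid (1.4 to 3.9 rad of free turning), differing each time. The crank stays where it is left and holds its load.
- handle_pivot (a point): hinge of the folding handle at the outer end of the steel crank arm, 70 mm from the crank axis; the arm is 14 mm wide and 8 mm thick, its top 12 mm below this point. At the start the arm points roughly towards the robot.
- handle_tip (a point): free end of the red handle, 63 mm from the pivot, on the handle's centre line. Folded, the handle lies flat over the arm and this end lies over the hub.
- handle_fold (a joint): angle of the folding handle: 0 folded flat on the arm, 1.571 fully upright against its stop. It begins folded (0 to 0.25). The hinge is stiff (about 0.12 N m) and stays where it is left.
- meal_box: clear plastic meal box of rice, 134 x 190 mm, rim 57 mm high, standing in the white seat of the press. Origin: middle of its underside.
- box_lid: clear flat lid, 128 x 186 x 9 mm, lying on the meal box under the spring-backed press plate (about 40 N per mm: once the plate touches, the press on the lid grows by about 2 N for every 0.01 rad of crank). Origin: middle of its underside.
- label_roll: bystander: roll of labels lying flat, 77 mm across, 25 mm high. Origin: middle of its underside.
- thermometer: bystander: blue food probe thermometer, 179 mm long. Origin: middle of its underside.
- spare_lid: bystander: spare clear lid, 128 x 186 x 9 mm, flat on the table. Origin: middle of its underside.
- tongs: bystander: steel tongs, 257 mm long, lying on the table. Origin: middle of its underside.
- handle_grip: red grip of the handle, 19.6 mm across, 13 to 63 mm from the pivot (origin at the pivot, x along the handle). It spins freely, so it can be held without turning while the crank goes round. Turning takes about 7 N here while free (a pause may read 3 to 4 N); each 10 N on the lid adds 0.9 N. Aim for 30 to 60 N on the lid: turning at 10 to 12 N, a pause 5 to 6 N above free. 80 N crushes the box.

How it is judged:
By the outcome, as a careful person would: the job done as asked, in the order asked, and still so for the second after the job is handed in, with the robot touching nothing.
It also fails if it takes over 61 s, if anything falls off the work surface, if the arm or the gripper's body presses on something with over 40 N, if the wrist force passes 120 N, or if a joint passes its speed limit or range.

## Working session

There is one attempt and no reset: what is moved stays moved. The work goes in short steps, Python scripts to look and compute and a tool call to move; the robot and the scene stay as the last step left them, time stands still between calls to the robot, and variables do not carry over. Pictures are saved under pics/ and viewed, at most 10 in all, crops included, and the job is handed in when it is done.

Besides the shell and the picture viewer there is one more tool, called after ">>>" by a JSON object that holds its "api" and its "payload", one argument or row to a line. move_arm: Moves the arm, as the interface text tells. Its arguments: {"type":"object","properties":{"increments":{"type":"array"}},"required":["increments"]}

```bash
mkdir -p pics; cat > h.py <<'E'
from rig import bot
import numpy as np, cv2
np.set_printoptions(precision=4,suppress=True)
def cam(n):
    m=bot.camera_model(n); R=cv2.Rodrigues(np.array(m["rvec"],float))[0]
    return m,R,np.array(m["tvec"],float).ravel()
def toworld(p,n):
    m,R,t=cam(n); return R.T@(np.array(p)-t)
def spots(labels,n):
    for l in labels:
        for d in bot.spot_in(l,n)[:2]: print(n,l,toworld(d["at"],n),round(d["conf"],2))
def pix2w(uv,z,n):
    m,R,t=cam(n); u=cv2.undistortPoints(np.array([[uv]],float),np.array(m["intrinsics"]),np.array(m["D"]))[0,0]
    r=R.T@np.array([u[0],u[1],1]); c=-R.T@t; return c+r*(z-c[2])/r[2]
def w2pix(p,n):
    m,R,t=cam(n); return cv2.projectPoints(np.array([p],float),np.array(m["rvec"],float),t,np.array(m["intrinsics"]),np.array(m["D"]))[0].ravel()
def snap(n,f):
    a,d=bot.capture(n); cv2.imwrite("pics/"+f,a[:,:,::-1]); np.save("/tmp/"+n+".npy",d); return a,d
E
python3 - <<'E'
from h import *
for n in("scene","top"):
    snap(n,n+"1.png")
    spots(["lid_press","handle_grip","handle_tip","handle_pivot","crank_axis","label_roll","thermometer","spare_lid","tongs"],n)
    print(cam(n)[2], -cam(n)[1].T@cam(n)[2])
print(bot.read_state())
E
```

```text
scene handle_grip [ 0.486  -0.0009  0.1962] 0.58
scene handle_pivot [ 0.4795 -0.0057  0.1865] 0.63
scene crank_axis [ 0.5004 -0.0165  0.1165] 0.68
scene crank_axis [ 0.483  -0.0127  0.0892] 0.26
scene label_roll [ 0.3922 -0.3477  0.0231] 0.64
scene thermometer [ 0.5041 -0.3133  0.0095] 0.5
scene tongs [ 0.5493 -0.6328  0.0112] 0.58
scene tongs [ 0.5007 -0.014   0.1186] 0.18
[-0.3729  0.2452  1.3865] [-0.723  -0.9674  0.8142]
top lid_press [0.5116 0.0139 0.1121] 0.96
top handle_grip [0.5076 0.0199 0.116 ] 0.69
top handle_grip [0.492  0.0027 0.1962] 0.39
top handle_tip [0.4893 0.0015 0.1988] 0.45
top crank_axis [0.5101 0.0198 0.1127] 0.61
top label_roll [ 0.4102 -0.3378  0.0229] 0.54
top label_roll [ 0.5422 -0.6081  0.0151] 0.39
top thermometer [ 0.5149 -0.3066  0.0146] 0.45
top spare_lid [0.3985 0.3915 0.0042] 0.92
top spare_lid [0.5056 0.0182 0.115 ] 0.31
[-0.1201  0.4818  1.517 ] [ 0.2428 -0.1284  1.5724]
{'time_s': 1.0, 'joint_positions': array([-80.7   ,  30.2235,  82.0859,   0.0003,  67.6882, -10.2291]), 'qvel': array([-0.0224,  0.0088,  0.0289,  0.015 , -0.044 , -0.0356]), 'tau': array([  0.0003, -44.0023, -17.6988,   0.0633,   0.0501,   0.    ]), 'position': array([ 0.2089, -0.589 ,  0.2226]), 'tcp_rot': array([[ 0.9425,  0.3343,  0.    ],
       [ 0.3343, -0.9425, -0.    ],
       [-0.    ,  0.    , -1.    ]]), 'force': array([ 0.7   , -0.2437,  1.004 ]), 'moment': array([0.0158, 0.0627, 0.0136]), 'grasp_force': 0.0, 'opening': 1.0029897674988888}
```

View pics/scene1.png

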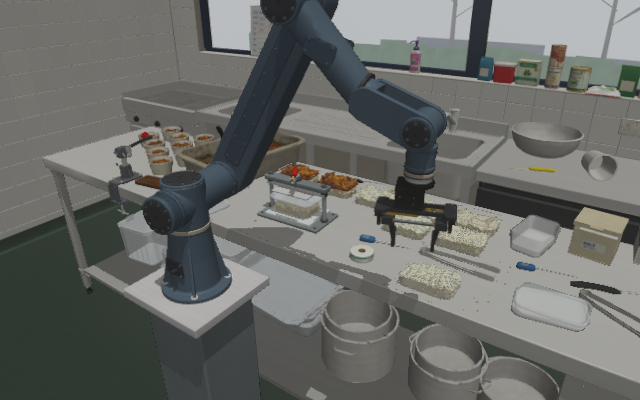

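View pics/top1.png

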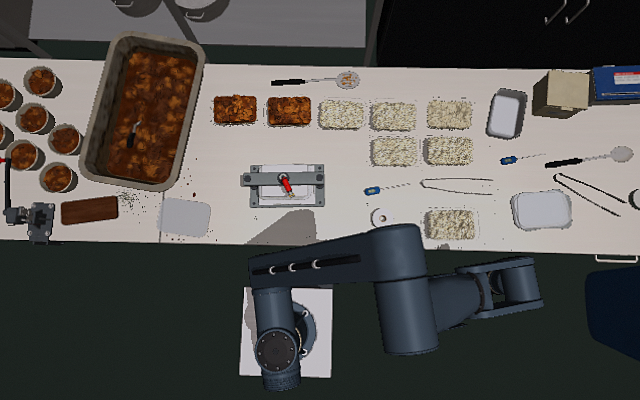

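The scene view shows the press near (297,200) with the red handle at (295,172). In the top view the press is at (287,185) and the handle at (285,184). Next I'll measure the handle and bridge more closely.

```bash
python3 - <<'E'
from h import *
a=cv2.imread("pics/top1.png"); cv2.imwrite("pics/crop.png",cv2.resize(a[150:222,235:340],None,fx=7,fy=7,interpolation=cv2.INTER_CUBIC))
b=cv2.imread("pics/scene1.png"); cv2.imwrite("pics/crop2.png",cv2.resize(b[155:235,250:345],None,fx=7,fy=7,interpolation=cv2.INTER_CUBIC))
for n,im,(r0,r1,c0,c1) in(("top",a,(150,222,235,340)),("scene",b,(155,235,250,345))):
    d=np.load("/tmp/"+n+".npy"); P=[]
    i=im.astype(int); red=(i[:,:,2]>90)&(i[:,:,2]>1.8*i[:,:,1])
    m,R,t=cam(n)
    pts=lambda vs,us: np.array([toworld(np.append(cv2.undistortPoints(np.array([[[float(u),float(v)]]]),np.array(m["intrinsics"]),np.array(m["D"]))[0,0],1)*d[v,u],n) for v,u in zip(vs,us)])
    vs,us=np.nonzero(red[r0:r1,c0:c1]); p=pts(vs+r0,us+c0)
    k=(p[:,2]>.15);p=p[k]; print(n,len(p)); 
    for x,u,v in zip(p,us[k]+c0,vs[k]+r0): print(u,v,x)
    vs,us=np.mgrid[r0:r1,c0:c1]; q=pts(vs.ravel()+0,us.ravel()+0)
    b_=q[(abs(q[:,2]-.152)<.006)]; 
    print("bridge",len(b_),cv2.minAreaRect(b_[:,:2].astype(np.float32)*1000),b_.mean(0))
    b_=q[(abs(q[:,2]-.012)<.004)]
    print("base",len(b_),cv2.minAreaRect(b_[:,:2].astype(np.float32)*1000))
E
```

```text
top 71
283 177 [0.5198 0.0138 0.1735]
284 177 [0.5155 0.0082 0.1961]
285 177 [0.514  0.0042 0.2039]
283 178 [0.5117 0.0112 0.1979]
283 179 [0.5072 0.0105 0.2036]
284 179 [0.5084 0.0077 0.1983]
285 179 [0.5076 0.0041 0.2025]
286 179 [0.5078 0.0009 0.2017]
283 180 [0.504  0.0104 0.2034]
284 180 [0.5039 0.007  0.2042]
285 180 [0.5047 0.0042 0.2002]
286 180 [0.504  0.0005 0.2042]
287 180 [ 0.506  -0.0019  0.1945]
282 181 [0.5009 0.0137 0.2019]
283 181 [0.5017 0.0108 0.1977]
284 181 [0.5015 0.0074 0.1992]
285 181 [0.5008 0.0037 0.2035]
286 181 [0.5017 0.0009 0.1991]
287 181 [ 0.5017 -0.0024  0.1996]
283 182 [0.4967 0.0098 0.2067]
284 182 [0.4969 0.0066 0.206 ]
285 182 [0.4979 0.0038 0.201 ]
286 182 [0.4991 0.0011 0.1949]
287 182 [ 0.4976 -0.0029  0.2034]
288 182 [ 0.4989 -0.0056  0.1969]
283 183 [0.4955 0.0108 0.1957]
284 183 [0.4936 0.0065 0.2061]
285 183 [0.4943 0.0035 0.2027]
286 183 [ 0.4936 -0.0001  0.2071]
287 183 [ 0.4952 -0.0026  0.1986]
288 183 [ 0.4949 -0.006   0.2006]
284 184 [0.4917 0.0071 0.1985]
285 184 [0.492  0.004  0.1971]
286 184 [0.492  0.0006 0.1976]
287 184 [ 0.4914 -
[... 868 characters left out ...]
]
286 189 [0.477  0.0009 0.1882]
287 189 [ 0.4758 -0.0031  0.1956]
288 189 [ 0.4764 -0.0061  0.1927]
289 189 [ 0.4755 -0.0099  0.1987]
290 189 [ 0.4751 -0.0133  0.2011]
291 189 [ 0.4766 -0.0159  0.1928]
286 190 [0.4731 0.0004 0.1918]
287 190 [ 0.4733 -0.0028  0.1912]
288 190 [ 0.4731 -0.0062  0.1928]
289 190 [ 0.4719 -0.0101  0.2   ]Traceback (most recent call last):
  File "<stdin>", line 12, in <module>
  File "<stdin>", line 8, in <lambda>
  File "h.py", line 8, in toworld
    m,R,t=cam(n); return R.T@(np.array(p)-t)
          ~~~^^^
  File "h.py", line 5, in cam
    m=bot.camera_model(n); R=cv2.Rodrigues(np.array(m["rvec"],float))[0]
ValueError: time passes only in moves, steps and waits
```

View pics/crop.png

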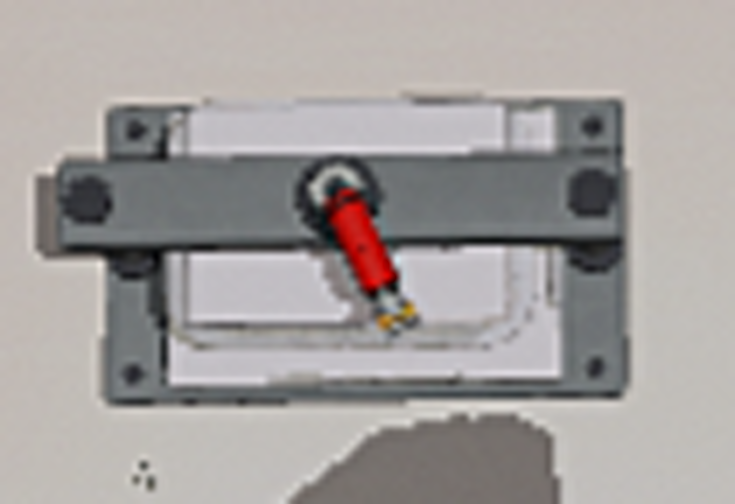

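View pics/crop2.png

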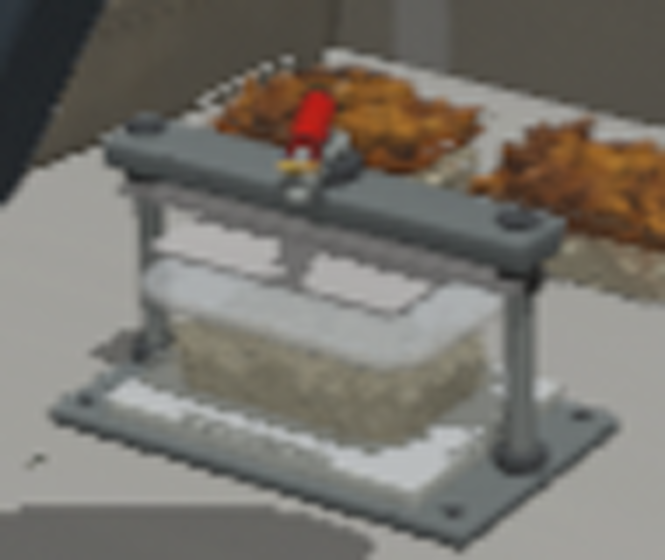

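The top crop shows the hub at about pixel (283,177), the hinge at (291.5,195.5) and column knobs at (247.5,178.5) and (319.5,177.5). The scene crop shows the handle folded flat over the arm with a slight lift.

```bash
python3 - <<'E'
from h import *
for nm,uv,z in(("hub",(282.6,176.9),.17),("pivot",(291.5,195.3),.184),("knobL",(247.3,178.3),.157),("knobR",(319.3,177.2),.157),("tip",(283.9,177.5),.197)): print(nm,pix2w(uv,z,"top"))
for nm,uv,z in(("tip",(250+317/7,155+98/7),.197),("gripend",(250+300/7,155+155/7),.19),("pivot",(250+297/7,155+172/7),.184)): print("scene",nm,pix2w(uv,z,"scene"))
E
```

```text
hub [0.5209 0.0155 0.17  ]
pivot [ 0.4571 -0.0176  0.184 ]
knobL [0.5158 0.1357 0.157 ]
knobR [ 0.5253 -0.1071  0.157 ]
tip [0.5136 0.0084 0.197 ]
scene tip [0.5093 0.0108 0.197 ]
scene gripend [ 0.4561 -0.0193  0.19  ]
scene pivot [ 0.4489 -0.0228  0.184 ]
```

>>> {"api": "move_arm", "payload": {
  "increments": [
    {"xyz": [0,0,-30],"roll": -0.113,"grip": 100},
    {"xyz": [29,-22.6,0],"roll": 0,"grip": 100},
    {"xyz": [29,-22.6,0],"roll": 0,"grip": 100},
    {"xyz": [29,-22.6,0],"roll": 0,"grip": 100},
    {"xyz": [29,-22.6,0],"roll": 0,"grip": 100}
  ]
}}

```text
time_s: 1.42
position: [0.2739, -0.4556, 0.2527]
tcp_rot: [[0.899, 0.437, 0.0], [0.437, -0.899, -0.0], [0.0, 0.0, -1.0]]
force: [-0.6, 0.7, -0.1]
opening: 1.0
grasp_force: 0.0
```

>>> {"api": "move_arm", "payload": {
  "increments": [
    {"xyz": [29,-22.6,0],"roll": 0,"grip": 100},
    {"xyz": [29,-22.6,0],"roll": 0,"grip": 100},
    {"xyz": [29,-22.6,0],"roll": 0,"grip": 100},
    {"xyz": [29,-22.6,0],"roll": 0,"grip": 100},
    {"xyz": [29,-22.6,0],"roll": 0,"grip": 100}
  ]
}}

```text
time_s: 1.83
position: [0.3548, -0.2902, 0.2528]
tcp_rot: [[0.899, 0.438, 0.0], [0.438, -0.899, -0.0], [0.0, 0.001, -1.0]]
force: [-0.5, -0.1, 0.2]
opening: 1.004
grasp_force: 0.0
```

>>> {"api": "move_arm", "payload": {
  "increments": [
    {"xyz": [29,-22.6,0],"roll": 0,"grip": 100},
    {"xyz": [29,-22.6,0],"roll": 0,"grip": 100},
    {"xyz": [29,-22.6,0],"roll": 0,"grip": 100},
    {"xyz": [29,-22.6,0],"roll": 0,"grip": 100},
    {"xyz": [29,-22.6,0],"roll": 0,"grip": 100}
  ]
}}

```text
time_s: 2.25
position: [0.4357, -0.125, 0.2529]
tcp_rot: [[0.899, 0.438, 0.001], [0.438, -0.899, -0.0], [0.0, 0.001, -1.0]]
force: [0.1, -0.1, -0.6]
opening: 1.001
grasp_force: 0.0
```

>>> {"api": "move_arm", "payload": {
  "increments": [
    {"xyz": [28,-22,0],"roll": 0,"grip": 50},
    {"xyz": [28,-22,0],"roll": 0,"grip": 50},
    {"xyz": [28,-22,0],"roll": 0,"grip": 50},
    {"xyz": [28,-22,0],"roll": 0,"grip": 50},
    {"xyz": [0,0,0],"roll": 0,"grip": 50}
  ]
}}

```text
time_s: 2.67
position: [0.4995, 0.0065, 0.2529]
tcp_rot: [[0.896, 0.443, 0.003], [0.443, -0.896, 0.002], [0.004, -0.001, -1.0]]
force: [-0.1, -1.2, 0.6]
opening: 0.71
grasp_force: 0.0
```

```bash
python3 - <<'E'
from h import *
a,d=snap("scene","s2.png"); b,_=snap("top","t2.png")
c1=cv2.resize(a[140:215,255:335,::-1],(400,375),interpolation=cv2.INTER_CUBIC)
c2=cv2.resize(b[150:225,245:325,::-1],(400,375),interpolation=cv2.INTER_CUBIC)
cv2.imwrite("pics/c3.png",np.hstack([c1,c2])); print(bot.read_state()["position"])
E
```

```text
[0.4974 0.0026 0.2525]
```

View pics/c3.png

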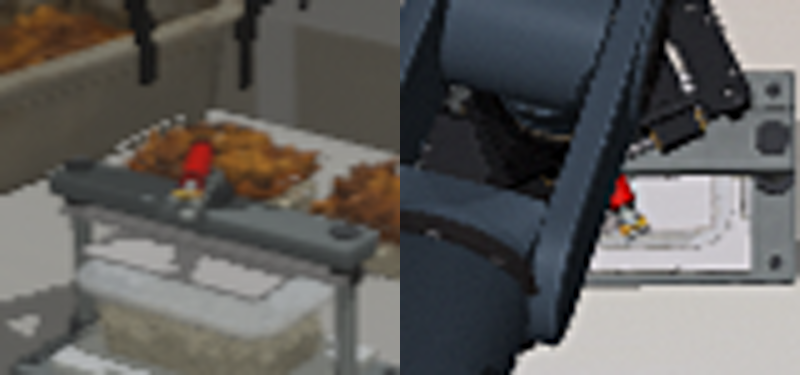

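The left half shows the fingers at columns 145 and 245, centred over the red handle at 195. The right half shows the pivot still visible at (632,222). I'll descend now.

>>> {"api": "move_arm", "payload": {
  "increments": [
    {"xyz": [0.6,0,25],"roll": 0,"grip": 50},
    {"xyz": [0,0,25],"roll": 0,"grip": 50},
    {"xyz": [0,0,18],"roll": 0,"grip": 50},
    {"xyz": [0,0,7],"roll": 0,"grip": 50},
    {"xyz": [0,0,0],"roll": 0,"grip": 50}
  ]
}}

```text
time_s: 3.18
position: [0.4961, 0.0007, 0.1761]
tcp_rot: [[0.9, 0.437, -0.004], [0.437, -0.9, 0.001], [-0.004, -0.002, -1.0]]
force: [1.3, 0.3, -0.2]
opening: 0.503
grasp_force: 0.0
```

>>> {"api": "move_arm", "payload": {
  "increments": [
    {"xyz": [0,0,0],"roll": 0,"grip": 38},
    {"xyz": [0,0,0],"roll": 0,"grip": 32},
    {"xyz": [0,0,0],"roll": 0,"grip": 28},
    {"xyz": [0,0,0],"roll": 0,"grip": 28},
    {"xyz": [0,0,0],"roll": 0,"grip": 28}
  ]
}}

```text
time_s: 3.6
position: [0.4982, 0.0018, 0.1784]
tcp_rot: [[0.899, 0.438, 0.002], [0.438, -0.899, -0.0], [0.001, 0.001, -1.0]]
force: [0.4, 1.1, 0.2]
opening: 0.296
grasp_force: 0.5
```

>>> {"api": "move_arm", "payload": {
  "increments": [
    {"xyz": [0,-2,0],"roll": 0,"grip": 28},
    {"xyz": [0,0,0],"roll": 0,"grip": 28},
    {"xyz": [0,0,0],"roll": 0,"grip": 28}
  ]
}}

```text
time_s: 3.85
position: [0.4968, 0.0038, 0.1777]
tcp_rot: [[0.899, 0.439, 0.0], [0.439, -0.899, -0.0], [0.0, 0.0, -1.0]]
force: [-0.3, -0.1, -0.4]
opening: 0.281
grasp_force: 0.0
```

>>> {"api": "move_arm", "payload": {
  "increments": [
    {"xyz": [0,0,0],"roll": 0,"grip": 25},
    {"xyz": [0,0,0],"roll": 0,"grip": 25},
    {"xyz": [0,0,0],"roll": 0,"grip": 25}
  ]
}}

```text
time_s: 4.1
position: [0.4969, 0.0036, 0.1775]
tcp_rot: [[0.899, 0.438, -0.0], [0.438, -0.899, 0.0], [-0.0, -0.0, -1.0]]
force: [0.4, 1.0, 0.6]
opening: 0.253
grasp_force: 0.0
```

>>> {"api": "move_arm", "payload": {
  "increments": [
    {"xyz": [0,0,4],"roll": 0,"grip": 25},
    {"xyz": [0,0,0],"roll": 0,"grip": 15},
    {"xyz": [0,0,0],"roll": 0,"grip": 15},
    {"xyz": [0,0,0],"roll": 0,"grip": 15}
  ]
}}

```text
time_s: 4.43
position: [0.4964, 0.0041, 0.1731]
tcp_rot: [[0.899, 0.438, -0.001], [0.438, -0.899, 0.001], [-0.001, -0.002, -1.0]]
force: [-0.1, 1.6, -3.0]
opening: 0.216
grasp_force: 30.0
```

>>> {"api": "move_arm", "payload": {
  "increments": [
    {"xyz": [-2.2,0,-8.6],"roll": 0,"grip": 15},
    {"xyz": [-3.8,0,-8],"roll": 0,"grip": 15},
    {"xyz": [0,0,0],"roll": 0,"grip": 15}
  ]
}}

```text
time_s: 4.68
position: [0.4898, 0.0008, 0.1906]
tcp_rot: [[0.899, 0.439, -0.003], [0.439, -0.899, -0.0], [-0.002, -0.001, -1.0]]
force: [-2.1, 0.1, -5.1]
opening: 0.214
grasp_force: 30.0
```

>>> {"api": "move_arm", "payload": {
  "increments": [
    {"xyz": [-5.4,0,-7.1],"roll": 0,"grip": 15},
    {"xyz": [-6.7,0,-5.8],"roll": 0,"grip": 15},
    {"xyz": [-7.7,0,-4.4],"roll": 0,"grip": 15},
    {"xyz": [0,0,0],"roll": 0,"grip": 15}
  ]
}}

```text
time_s: 5.02
position: [0.4729, -0.0078, 0.2083]
tcp_rot: [[0.899, 0.437, 0.001], [0.437, -0.899, 0.001], [0.001, -0.0, -1.0]]
force: [-0.2, 2.8, -6.9]
opening: 0.218
grasp_force: 30.0
```

>>> {"api": "move_arm", "payload": {
  "increments": [
    {"xyz": [-8.4,0,-2.8],"roll": 0,"grip": 15},
    {"xyz": [-6,0,-0.8],"roll": 0,"grip": 15},
    {"xyz": [0,0,0],"roll": 0,"grip": 15}
  ]
}}

```text
time_s: 5.27
position: [0.462, -0.0134, 0.2125]
tcp_rot: [[0.9, 0.437, 0.005], [0.437, -0.9, 0.002], [0.006, 0.0, -1.0]]
force: [2.4, 5.5, -3.4]
opening: 0.219
grasp_force: 30.0
```

>>> {"api": "move_arm", "payload": {
  "increments": [
    {"xyz": [-2,0,0],"roll": 0,"grip": 15},
    {"xyz": [-2,0,0],"roll": 0,"grip": 15},
    {"xyz": [0,0,0],"roll": 0,"grip": 15}
  ]
}}

```text
time_s: 5.52
position: [0.4597, -0.0146, 0.2129]
tcp_rot: [[0.9, 0.436, 0.007], [0.436, -0.9, 0.003], [0.008, 0.001, -1.0]]
force: [4.4, 8.2, -3.0]
opening: 0.218
grasp_force: 30.0
```

```bash
python3 - <<'E'
from h import *
a,d=snap("scene","s4.png"); b,_=snap("top","t4.png")
c1=cv2.resize(a[140:215,255:335,::-1],(400,375),interpolation=cv2.INTER_CUBIC)
c2=cv2.resize(b[150:225,245:325,::-1],(400,375),interpolation=cv2.INTER_CUBIC)
cv2.imwrite("pics/c4.png",np.hstack([c1,c2])); s=bot.read_state(); print(s["position"],s["force"])
E
```

```text
[ 0.4597 -0.0146  0.2129] [ 5.2204  8.3609 -2.8185]
```

View pics/c4.png

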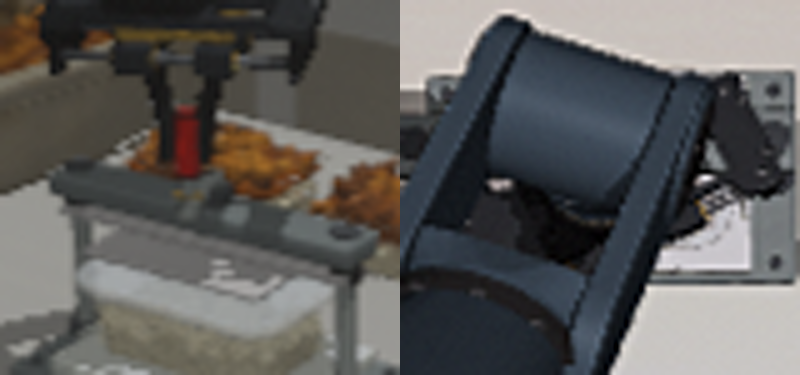

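The handle looks upright: red at (187,140) in the left half, between the fingers. I'll take off the sideways load and push it firmly onto its stop.

>>> {"api": "move_arm", "payload": {
  "increments": [
    {"xyz": [0,-1.2,0],"roll": 0,"grip": 15},
    {"xyz": [-2,0,0],"roll": 0,"grip": 15},
    {"xyz": [0,0,0],"roll": 0,"grip": 15},
    {"xyz": [0,0,0],"roll": 0,"grip": 15}
  ]
}}

```text
time_s: 5.95
position: [0.4583, -0.0151, 0.2131]
tcp_rot: [[0.899, 0.437, 0.009], [0.437, -0.9, 0.001], [0.009, 0.003, -1.0]]
force: [5.2, 6.1, -3.4]
opening: 0.21
grasp_force: 30.0
```

>>> {"api": "move_arm", "payload": {
  "increments": [
    {"xyz": [-2,0,0],"roll": 0,"grip": 15},
    {"xyz": [0,0,0],"roll": 0,"grip": 15},
    {"xyz": [0,0,0],"roll": 0,"grip": 15}
  ]
}}

```text
time_s: 6.2
position: [0.4567, -0.016, 0.2133]
tcp_rot: [[0.9, 0.437, 0.01], [0.437, -0.9, 0.001], [0.009, 0.003, -1.0]]
force: [5.4, 6.7, -3.0]
opening: 0.213
grasp_force: 30.0
```

>>> {"api": "move_arm", "payload": {
  "increments": [
    {"xyz": [-2,0,0],"roll": 0,"grip": 15},
    {"xyz": [0,0,0],"roll": 0,"grip": 15},
    {"xyz": [0,0,0],"roll": 0,"grip": 15}
  ]
}}

```text
time_s: 6.45
position: [0.455, -0.0168, 0.2134]
tcp_rot: [[0.9, 0.437, 0.01], [0.437, -0.9, 0.001], [0.01, 0.003, -1.0]]
force: [6.1, 7.5, -1.8]
opening: 0.216
grasp_force: 30.0
```

>>> {"api": "move_arm", "payload": {
  "increments": [
    {"xyz": [-2,0,0],"roll": 0,"grip": 15},
    {"xyz": [0,0,0],"roll": 0,"grip": 15},
    {"xyz": [0,0,0],"roll": 0,"grip": 15}
  ]
}}

```text
time_s: 6.7
position: [0.4534, -0.0177, 0.2134]
tcp_rot: [[0.9, 0.437, 0.01], [0.437, -0.9, 0.001], [0.01, 0.003, -1.0]]
force: [5.3, 7.9, -1.1]
opening: 0.216
grasp_force: 30.0
```

>>> {"api": "move_arm", "payload": {
  "increments": [
    {"xyz": [-2,0,0],"roll": 0,"grip": 15},
    {"xyz": [0,0,0],"roll": 0,"grip": 15},
    {"xyz": [0,0,0],"roll": 0,"grip": 15}
  ]
}}

```text
time_s: 6.95
position: [0.4518, -0.0185, 0.2134]
tcp_rot: [[0.9, 0.436, 0.011], [0.436, -0.9, 0.001], [0.01, 0.003, -1.0]]
force: [6.2, 7.8, -1.8]
opening: 0.216
grasp_force: 30.0
```

>>> {"api": "move_arm", "payload": {
  "increments": [
    {"xyz": [-2,0,0],"roll": 0,"grip": 15},
    {"xyz": [0,0,0],"roll": 0,"grip": 15},
    {"xyz": [0,0,0],"roll": 0,"grip": 15}
  ]
}}

```text
time_s: 7.2
position: [0.4513, -0.0188, 0.2135]
tcp_rot: [[0.9, 0.436, 0.014], [0.436, -0.9, 0.003], [0.014, 0.003, -1.0]]
force: [9.2, 10.6, -4.1]
opening: 0.223
grasp_force: 30.0
```

>>> {"api": "move_arm", "payload": {
  "increments": [
    {"xyz": [-2,0,0],"roll": 0,"grip": 15},
    {"xyz": [0,0,0],"roll": 0,"grip": 15},
    {"xyz": [0,0,0],"roll": 0,"grip": 15}
  ]
}}

```text
time_s: 7.45
position: [0.4508, -0.0191, 0.2135]
tcp_rot: [[0.9, 0.435, 0.017], [0.435, -0.901, 0.004], [0.017, 0.004, -1.0]]
force: [12.3, 13.9, -6.1]
opening: 0.214
grasp_force: 30.0
```

>>> {"api": "move_arm", "payload": {
  "increments": [
    {"xyz": [3.5,0,0],"roll": 0,"grip": 15},
    {"xyz": [0,0,0],"roll": 0,"grip": 35},
    {"xyz": [0,0,0],"roll": 0,"grip": 35},
    {"xyz": [0,0,0],"roll": 0,"grip": 35}
  ]
}}

```text
time_s: 7.78
position: [0.4475, -0.0202, 0.2122]
tcp_rot: [[0.899, 0.439, 0.002], [0.439, -0.899, -0.002], [0.001, 0.003, -1.0]]
force: [-0.2, 0.3, -0.7]
opening: 0.326
grasp_force: 0.0
```

```bash
python3 - <<'E'
from h import *
a,d=snap("scene","s5.png"); i=a.astype(int)
red=(i[:,:,0]>90)&(i[:,:,0]>1.8*i[:,:,1])&(i[:,:,2]<80)&(i[:,:,1]<60); red[:140]=0;red[215:]=0;red[:,:270]=0;red[:,320:]=0
v,u=np.nonzero(red); print(len(v),v.min(),v.max())
for r in range(v.min(),v.max()+1): print(r,u[v==r])
uc=np.mean(u)
for z in (.197,.222,.247): print(z,"axis point proj for (.451,-.019)",w2pix([.451,-.019,z],"scene"),"(.4577,-.0162)",w2pix([.4577,-.0162,z],"scene"))
vv=[d[y,x] for y,x in zip(v,u)]; print(np.median(vv))
m,R,t=cam("scene")
p=np.array([np.append(cv2.undistortPoints(np.array([[[float(x),float(y)]]]),np.array(m["intrinsics"]),np.array(m["D"]))[0,0],1)*d[y,x] for y,x in zip(v,u)])
p=(p-t)@R; 
for zl in((.195,.21),(.21,.225),(.225,.245)):
    k=(p[:,2]>zl[0])&(p[:,2]<zl[1]); print(zl,k.sum(),np.median(p[k],0))
cv2.imwrite("pics/c5.png",cv2.resize(a[140:215,255:335,::-1],(640,600),interpolation=cv2.INTER_CUBIC))
E
```

```text
50 162 174
162 [290 291 292 293]
163 [290 291 292]
164 []
165 [291 292]
166 [290 291 292 293]
167 [289 290 291 292 293]
168 [289 290 291 292 293]
169 [289 290 291 292 293]
170 [289 290 291 292 293]
171 [289 290 291 292 293]
172 [290 291 292 293]
173 [290 291 292 293]
174 [290 291 292 293]
0.197 axis point proj for (.451,-.019) [291.8341 175.7519] (.4577,-.0162) [292.3821 174.9889]
0.222 axis point proj for (.451,-.019) [291.6066 169.1522] (.4577,-.0162) [292.1591 168.4103]
0.247 axis point proj for (.451,-.019) [291.3766 162.4658] (.4577,-.0162) [291.9337 161.7457]
1.6146432
(0.195, 0.21) 9 [ 0.4494 -0.0195  0.207 ]
(0.21, 0.225) 16 [ 0.4508 -0.0191  0.2195]
(0.225, 0.245) 15 [ 0.4502 -0.0195  0.233 ]
```

View pics/c5.png

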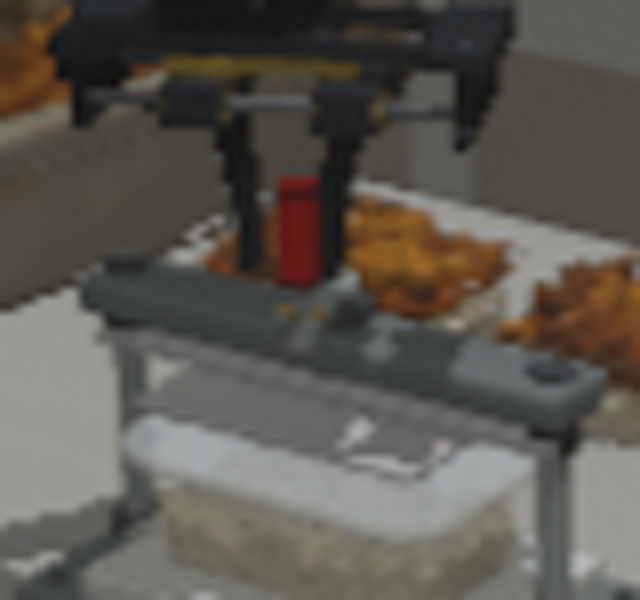

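The picture shows the handle upright: red from (299,180) to (299,282) in the crop, near the right finger. The pads sit about 10 mm outward of it, so I'll recentre, lower and regrip.

>>> {"api": "move_arm", "payload": {
  "increments": [
    {"xyz": [5,0.5,0],"roll": 0,"grip": 34},
    {"xyz": [5,0.5,7],"roll": 0,"grip": 34},
    {"xyz": [0,0,7],"roll": 0,"grip": 34},
    {"xyz": [0,0,0],"roll": 0,"grip": 26},
    {"xyz": [0,0,0],"roll": 0,"grip": 26}
  ]
}}

```text
time_s: 8.25
position: [0.4559, -0.0157, 0.1961]
tcp_rot: [[0.899, 0.439, -0.003], [0.439, -0.899, 0.001], [-0.002, -0.002, -1.0]]
force: [-0.4, -0.5, 1.0]
opening: 0.283
grasp_force: 0.0
```

>>> {"api": "move_arm", "payload": {
  "increments": [
    {"xyz": [0,0,0],"roll": 0,"grip": 15},
    {"xyz": [0,0,0],"roll": 0,"grip": 15},
    {"xyz": [0,0,0],"roll": 0,"grip": 15}
  ]
}}

```text
time_s: 8.5
position: [0.4564, -0.0158, 0.1969]
tcp_rot: [[0.899, 0.438, -0.0], [0.438, -0.899, 0.0], [-0.0, -0.0, -1.0]]
force: [0.4, -1.3, -2.2]
opening: 0.221
grasp_force: 30.0
```

>>> {"api": "move_arm", "payload": {
  "increments": [
    {"xyz": [-0.2,-10.8,0],"roll": 0,"grip": 15},
    {"xyz": [2.4,-10.5,0],"roll": 0,"grip": 15},
    {"xyz": [4,-10,0],"roll": 0,"grip": 15}
  ]
}}

```text
time_s: 8.75
position: [0.4489, 0.0132, 0.1969]
tcp_rot: [[0.898, 0.439, 0.001], [0.439, -0.898, -0.005], [-0.001, 0.005, -1.0]]
force: [1.4, -6.5, -5.6]
opening: 0.217
grasp_force: 30.0
```

>>> {"api": "move_arm", "payload": {
  "increments": [
    {"xyz": [0,0,0],"roll": 0,"grip": 15},
    {"xyz": [0,0,0],"roll": 0,"grip": 15}
  ]
}}

```text
time_s: 8.92
position: [0.4488, 0.015, 0.1969]
tcp_rot: [[0.898, 0.439, 0.001], [0.439, -0.898, -0.0], [0.001, 0.001, -1.0]]
force: [2.2, -1.8, -5.8]
opening: 0.214
grasp_force: 30.0
```

>>> {"api": "move_arm", "payload": {
  "increments": [
    {"xyz": [5.4,-9.4,0],"roll": 0,"grip": 15},
    {"xyz": [6.7,-8.4,0],"roll": 0,"grip": 15},
    {"xyz": [7.9,-7.3,0],"roll": 0,"grip": 15}
  ]
}}

```text
time_s: 9.17
position: [0.455, 0.0447, 0.1969]
tcp_rot: [[0.898, 0.439, -0.001], [0.439, -0.898, -0.004], [-0.003, 0.003, -1.0]]
force: [-0.2, -8.2, -3.9]
opening: 0.219
grasp_force: 30.0
```

>>> {"api": "move_arm", "payload": {
  "increments": [
    {"xyz": [9,-6.1,0],"roll": 0,"grip": 15},
    {"xyz": [9.7,-4.6,0],"roll": 0,"grip": 15},
    {"xyz": [10.3,-3.2,0],"roll": 0,"grip": 15}
  ]
}}

```text
time_s: 9.42
position: [0.474, 0.0698, 0.1968]
tcp_rot: [[0.898, 0.44, -0.004], [0.44, -0.898, -0.004], [-0.006, 0.002, -1.0]]
force: [-1.0, -9.3, -2.3]
opening: 0.216
grasp_force: 30.0
```

>>> {"api": "move_arm", "payload": {
  "increments": [
    {"xyz": [7.1,-0.4,0],"roll": 0,"grip": 15},
    {"xyz": [7.2,0,0],"roll": 0,"grip": 15}
  ]
}}

```text
time_s: 9.58
position: [0.4851, 0.0772, 0.1967]
tcp_rot: [[0.898, 0.439, -0.008], [0.439, -0.898, -0.002], [-0.008, -0.001, -1.0]]
force: [-4.8, -4.9, 2.7]
opening: 0.214
grasp_force: 30.0
```

>>> {"api": "move_arm", "payload": {
  "increments": [
    {"xyz": [7.2,0,0],"roll": 0,"grip": 15},
    {"xyz": [7.1,0.7,0],"roll": 0,"grip": 15}
  ]
}}

```text
time_s: 9.75
position: [0.4978, 0.0827, 0.1967]
tcp_rot: [[0.898, 0.439, -0.009], [0.439, -0.898, -0.002], [-0.009, -0.002, -1.0]]
force: [-5.7, -5.8, 1.8]
opening: 0.218
grasp_force: 30.0
```

>>> {"api": "move_arm", "payload": {
  "increments": [
    {"xyz": [7,1.6,0],"roll": 0,"grip": 15},
    {"xyz": [6.8,2.3,0],"roll": 0,"grip": 15}
  ]
}}

```text
time_s: 9.92
position: [0.5113, 0.0856, 0.1967]
tcp_rot: [[0.898, 0.439, -0.01], [0.439, -0.899, -0.002], [-0.01, -0.003, -1.0]]
force: [-5.8, -4.0, 2.3]
opening: 0.216
grasp_force: 30.0
```

>>> {"api": "move_arm", "payload": {
  "increments": [
    {"xyz": [6.5,2.9,0],"roll": 0,"grip": 15},
    {"xyz": [6.2,3.5,0],"roll": 0,"grip": 15}
  ]
}}

```text
time_s: 10.08
position: [0.5251, 0.0857, 0.1967]
tcp_rot: [[0.899, 0.439, -0.011], [0.439, -0.899, -0.001], [-0.01, -0.004, -1.0]]
force: [-7.2, -3.3, 3.5]
opening: 0.22
grasp_force: 30.0
```

>>> {"api": "move_arm", "payload": {
  "increments": [
    {"xyz": [5.8,4.1,0],"roll": 0,"grip": 15},
    {"xyz": [5.4,4.7,0],"roll": 0,"grip": 15}
  ]
}}

```text
time_s: 10.25
position: [0.5387, 0.0832, 0.1966]
tcp_rot: [[0.899, 0.439, -0.012], [0.439, -0.899, 0.0], [-0.01, -0.005, -1.0]]
force: [-7.4, -2.0, 3.9]
opening: 0.222
grasp_force: 30.0
```

>>> {"api": "move_arm", "payload": {
  "increments": [
    {"xyz": [4.9,5.2,0],"roll": 0,"grip": 15},
    {"xyz": [4.4,5.7,0],"roll": 0,"grip": 15}
  ]
}}

```text
time_s: 10.42
position: [0.5517, 0.0779, 0.1967]
tcp_rot: [[0.899, 0.438, -0.012], [0.439, -0.899, 0.001], [-0.01, -0.006, -1.0]]
force: [-8.8, -0.4, 5.6]
opening: 0.22
grasp_force: 30.0
```

>>> {"api": "move_arm", "payload": {
  "increments": [
    {"xyz": [2.3,3.6,0],"roll": 0,"grip": 15},
    {"xyz": [2.1,3.7,0],"roll": 0,"grip": 15}
  ]
}}

```text
time_s: 10.58
position: [0.559, 0.0734, 0.1966]
tcp_rot: [[0.899, 0.438, -0.012], [0.438, -0.899, 0.002], [-0.01, -0.007, -1.0]]
force: [-8.4, 0.8, 4.6]
opening: 0.22
grasp_force: 30.0
```

>>> {"api": "move_arm", "payload": {
  "increments": [
    {"xyz": [1.8,3.9,0],"roll": 0,"grip": 15},
    {"xyz": [1.6,4,0],"roll": 0,"grip": 15}
  ]
}}

```text
time_s: 10.75
position: [0.5653, 0.0684, 0.1966]
tcp_rot: [[0.899, 0.438, -0.012], [0.438, -0.899, 0.003], [-0.009, -0.008, -1.0]]
force: [-7.3, 2.9, 4.2]
opening: 0.22
grasp_force: 30.0
```

>>> {"api": "move_arm", "payload": {
  "increments": [
    {"xyz": [1.9,5.5,0],"roll": 0,"grip": 15},
    {"xyz": [1.5,5.6,0],"roll": 0,"grip": 15}
  ]
}}

```text
time_s: 10.92
position: [0.5726, 0.061, 0.1966]
tcp_rot: [[0.899, 0.438, -0.013], [0.438, -0.899, 0.005], [-0.01, -0.01, -1.0]]
force: [-9.3, 5.4, 5.2]
opening: 0.215
grasp_force: 30.0
```

>>> {"api": "move_arm", "payload": {
  "increments": [
    {"xyz": [0,0,0],"roll": 0,"grip": 15},
    {"xyz": [0,0,0],"roll": 0,"grip": 15}
  ]
}}

```text
time_s: 11.08
position: [0.5733, 0.0602, 0.1966]
tcp_rot: [[0.899, 0.438, -0.011], [0.438, -0.899, 0.003], [-0.009, -0.008, -1.0]]
force: [-7.8, 2.1, 4.5]
opening: 0.212
grasp_force: 30.0
```

>>> {"api": "move_arm", "payload": {
  "increments": [
    {"xyz": [0.4,2,0],"roll": 0,"grip": 15},
    {"xyz": [0.3,2,0],"roll": 0,"grip": 15}
  ]
}}

```text
time_s: 11.25
position: [0.5746, 0.0585, 0.1966]
tcp_rot: [[0.899, 0.438, -0.013], [0.438, -0.899, 0.006], [-0.009, -0.012, -1.0]]
force: [-9.2, 6.6, 5.5]
opening: 0.216
grasp_force: 30.0
```

>>> {"api": "move_arm", "payload": {
  "increments": [
    {"xyz": [0,0,0],"roll": 0,"grip": 15},
    {"xyz": [0,0,0],"roll": 0,"grip": 15}
  ]
}}

```text
time_s: 11.42
position: [0.5748, 0.0582, 0.1966]
tcp_rot: [[0.899, 0.438, -0.013], [0.438, -0.899, 0.006], [-0.009, -0.011, -1.0]]
force: [-8.4, 5.3, 5.0]
opening: 0.215
grasp_force: 30.0
```

>>> {"api": "move_arm", "payload": {
  "increments": [
    {"xyz": [-0.3,-1.5,0],"roll": 0,"grip": 15},
    {"xyz": [-0.5,-1.5,0],"roll": 0,"grip": 15},
    {"xyz": [0,0,0],"roll": 0,"grip": 15}
  ]
}}

```text
time_s: 11.67
position: [0.5747, 0.0584, 0.1967]
tcp_rot: [[0.899, 0.439, -0.009], [0.439, -0.899, 0.001], [-0.007, -0.005, -1.0]]
force: [-5.4, -0.2, 1.5]
opening: 0.219
grasp_force: 30.0
```

>>> {"api": "move_arm", "payload": {
  "increments": [
    {"xyz": [0,0,0],"roll": 0,"grip": 40},
    {"xyz": [0,0,0],"roll": 0,"grip": 60},
    {"xyz": [0,0,0],"roll": 0,"grip": 60},
    {"xyz": [0,0,0],"roll": 0,"grip": 60}
  ]
}}

```text
time_s: 12.0
position: [0.5793, 0.0577, 0.1974]
tcp_rot: [[0.899, 0.438, 0.001], [0.438, -0.899, 0.0], [0.001, 0.0, -1.0]]
force: [0.6, 0.0, -0.3]
opening: 0.436
grasp_force: 0.0
```

>>> {"api": "move_arm", "payload": {
  "increments": [
    {"xyz": [0,0,0],"roll": 0,"grip": 70},
    {"xyz": [0,0,0],"roll": 0,"grip": 70},
    {"xyz": [0,0,-20],"roll": 0,"grip": 70},
    {"xyz": [0,0,-30],"roll": 0,"grip": 70},
    {"xyz": [0,0,-30],"roll": 0,"grip": 70}
  ]
}}

```text
time_s: 12.42
position: [0.5779, 0.0578, 0.2769]
tcp_rot: [[0.899, 0.438, -0.003], [0.438, -0.899, 0.0], [-0.003, -0.002, -1.0]]
force: [1.1, -0.5, 1.3]
opening: 0.694
grasp_force: 0.0
```

>>> {"api": "move_arm", "payload": {
  "increments": [
    {"xyz": [0,0,-30],"roll": 0,"grip": 70},
    {"xyz": [0,0,-30],"roll": 0,"grip": 70},
    {"xyz": [0,0,0],"roll": 0,"grip": 70},
    {"xyz": [0,0,0],"roll": 0,"grip": 70}
  ]
}}

```text
time_s: 12.75
position: [0.5798, 0.0577, 0.3394]
tcp_rot: [[0.899, 0.438, 0.005], [0.438, -0.899, -0.0], [0.005, 0.003, -1.0]]
force: [-0.5, -0.2, 0.2]
opening: 0.697
grasp_force: 0.0
```

```bash
python3 - <<'E'
from h import *
a,d=snap("scene","s6.png"); i=a.astype(int)
red=(i[:,:,0]>90)&(i[:,:,0]>1.8*i[:,:,1])&(i[:,:,2]<80)&(i[:,:,1]<60); red[:120]=0;red[215:]=0;red[:,:280]=0;red[:,330:]=0
v,u=np.nonzero(red)
for r in range(v.min(),v.max()+1): print(r,u[v==r])
for z in (.197,.247): print(z,w2pix([.5751,.0584,z],"scene"))
cv2.imwrite("pics/c6.png",cv2.resize(a[130:220,255:345,::-1],(600,600),interpolation=cv2.INTER_CUBIC)); print(bot.read_state()["position"],bot.read_state()["force"])
E
```

```text
149 [293 294 295 296 297]
150 [294 295 296 297]
151 []
152 [294 295 296 297]
153 [294 295 296 297]
154 [294 295 296 297]
155 [294 295 296 297 298]
156 [294 295 296 297]
157 [294 295 296 297 298]
158 [294 295 296 297]
159 [294 295 296 297]
160 [295 296 297 298]
0.197 [295.997  161.2045]
0.247 [295.6267 148.7554]
[0.5786 0.0578 0.3374] [-0.1301 -0.4536 -0.704 ]
```

View pics/c6.png

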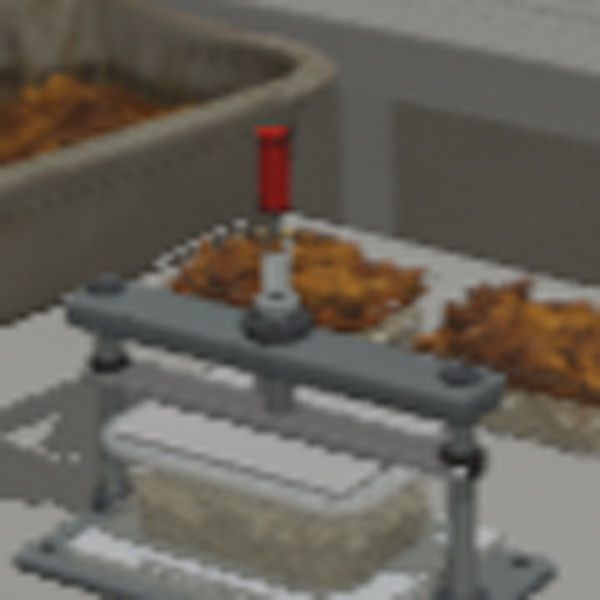

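The handle stands upright, red from (272,130) to (275,210) in the crop. The plate sits flat on the lid and the gripper is clear.

```bash
python3 -c "
from rig import bot
print(bot.hand_in())"
```

```text
the job is handed in; nothing more can be done
None
```

The job is handed in, with no verdict returned: the handle was swung upright to its stop, then the crank was wound clockwise about 2.9 rad until it felt like roughly 40 to 45 N on the lid, and the gripper let go and backed clear with nothing else touched that I could see.

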